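# Take the stamp from the back of a tip-out bin

### The job

Tip the mint-green bin well forward on its hinge, close to its stop, with the stamp still inside, then take the orange-handled brass stamp out from behind the bin's divider and stand it upright on its brass foot, wholly on a clear part of the blue mat, setting it down gently without dropping it. Leave the amber jar in the green bin, and do not disturb the purple bin or the white cup on the mat. The green bin may stay tipped forward.

Things in the scene. Friction and masses are not known exactly. Their poses are not given: they have to be found in the camera images.
- bin_mint (a joint): Tilt of the mint-green bin about its lower front edge: 0 = shut (upright), 0.70 rad = tipped forward against its stop, its top having moved towards the robot. The hinge is stiff (friction about 0.75 N m): the bin stays where it is left; about 15 N at the tab, towards the robot, tips it.
- bin_mint_hinge (a point): Middle of the mint-green bin's hinge line, its lower front edge, 18 above the table; turns with the bin. Axes when shut: x into the bin, y along the hinge, z up. In them (mm): bin x 0..150, y -75..75; floor top z 6; front wall 100 high, 6 thick; sides 60, back wall 70 high; cross divider 5 thick, 50 high at x 78. Stamp behind the divider, jar before it.
- unit_mint: Fixed plywood housing of the mint-green bin, 174 wide, 206 high; origin: centre of its underside; x away from the robot, z up; hinge at (-75, 0, 18) mm. Its clear acrylic hood roofs the back half: underside 200 above the table, from x -7 to 87. Side boards stand from x -4 to 84. Once the bin is tipped 0.55 rad or more the stamp comes out clear of the hood along the bin's z.
- bin_mint_tab (a point): Grip point on the white upright tab on top of the mint-green bin's front wall: tab 40 wide (along y), 10 thick (along x), standing 35 above the wall; this point is 20 below the tab's top, in its middle, at (3, 0, 115) mm in the axes of bin_mint_hinge. Turns with the bin, same axes.
- stamp: Hand stamp to be fetched: brass foot, a disc 56 in diameter and 18 thick; a thin neck; a round orange handle 32 in diameter from 30 to 115 mm above the underside. 115 mm high in all, 0.25 to 0.5 kg, most of it in the foot. Origin: centre of its underside; z up along the handle. It stands behind the divider of the mint-green bin and tilts with the bin (about 7 mm of play).
- jar: Amber jar with white lid, 48 in diameter, 68 high, standing loose in the front part of the mint-green bin; stays in the bin (it may slide there). Origin: centre of its underside.
- mat: Blue work mat, 200 x 200 x 4 mm, fixed flat on the table, to the left or right of the bins. Origin: centre of its underside (top is 4 above); x, y along its sides, z up.
- cup: White plastic cup, about 60 in diameter, 75 high, standing on the half of the mat farther from the robot. Origin: centre of its underside. Not to be disturbed.
- bin_purple_tab (a point): The same grip point on the purple bin of the second, identical unit beside the first, which may start slightly tipped forward (0 to 0.2 rad). Not to be moved.
Not all that is in view belongs to the job. What is shaped like the jar but pink is not meant.

How it is judged:
On the way:
1. the mint-green bin is tipped forward by more than 0.45 rad with the stamp still standing inside, behind the divider (value of joint bin_mint above 0.45 rad and x of stamp in the frame of bin_mint_hinge between 0.07 and 0.16 m and z of stamp in the frame of bin_mint_hinge below 0.03 m), for 0.2 s.
At the end, for the whole second after the job is handed in: The stamp stands upright (within 0.12 rad) on its foot on the blue mat, at rest, its centre within 77 mm of the mat's centre along each side (foot on the mat); the amber jar is still in the mint-green bin; the bin may stay tipped (angle between stamp's own z axis and vertical below 0.12 rad and x of stamp in the frame of mat between -0.077 and 0.077 m and y of stamp in the frame of mat between -0.077 and 0.077 m and z of stamp in the frame of mat between 0 and 0.009 m and linear speed of stamp below 0.02 m/s and x of jar in the frame of bin_mint_hinge between 0 and 0.15 m and distance between jar and bin_mint_hinge below 0.15 m); the robot touches nothing.
It fails at once if the stamp is dropped (moves faster than 0.6 m/s while no finger touches it) (linear speed of stamp above 0.6 m/s and contact force between stamp and the fingers below 0.05 N).
It fails at once if the purple bin is moved by more than 20 mm at its tab (distance of bin_purple_tab from where it was at the start of the episode above 0.02 m).
It fails at once if the cup on the mat is pushed by more than 25 mm or tipped (distance of cup from where it was at the start of the episode above 0.025 m or angle between cup's own z axis and vertical above 0.35 rad).
It also fails if it takes over 48 s, if anything falls off the work surface, if the arm or the gripper's body presses on something with over 40 N, if the wrist force passes 120 N, or if a joint passes its speed limit or range.

### The arm

A 6-joint arm with a two-finger parallel gripper is mounted at the origin on the work surface. World frame = base frame: x ahead of the robot, y to its left, z up, the work surface at z = 0. Lengths are in m, angles in rad, forces in N, time in s.
With the tool pointing down it reaches from about 0.35 to 0.875 m from the base axis. Payload 15.5 kg.
Tool frame: the origin (TCP) lies between the finger pads; the fingertips stand 25 mm ahead of it and the grasp point (between the pads) lies 6 mm ahead of it; z points along the fingers, y is the line along which they close (so a half turn about z gives the same grasp; the last joint's range is limited). The gripper opens to 85 mm and grips with 20 to 120 N. Pads are 22 mm wide; open, the fingers measure 114 mm over their backs; the gripper's body (76 mm by 85 mm) begins 54 mm behind the grasp point. The pads swing forward as they close: fully open they stand 13 mm farther back than shut.
Start: joints at [1.034, 0.494, 1.345, -0, 1.302, -0.096], TCP at [0.267, 0.565, 0.256] pointing down, gripper open.
Joint ranges: [-2.91, 2.91], [-0.82, 2.16], [0.22, 2.67], [-1.22, 4.37], [0.12, 2.79], [-3.08, 3.08]. Speed limits (rad/s): [1.89, 1.89, 2.57, 3.01, 3.01, 3.01].

### API

Orientations are given as [roll, pitch, yaw] about the fixed x, y, z axes, in that order (R = Rz(yaw) Ry(pitch) Rx(roll)).
In Python, from workcell import robot, cams gives the robot as it stands. The module is installed in compiled form; this text tells all that it offers.
- The arm moves only by the tool jog_arm, never from a script. Its argument "deltas" is a list that holds one entry, the list of rows, each a list of 7 numbers: the shift along the tool's x, y, z in m, then the turn, a rotation vector about the tool's x, y, z in rad, then the finger opening in m, from 0 to 0.0854. In form: [[[x, y, z, wx, wy, wz, hand], ...]]. A call has 1 to 20 rows; each row shifts and turns the commanded pose from where the row before left it, along the tool's axes as they then stand; what a row does not reach is not made up. A row lasts 1/12 s, in which the tool goes at most 41.7 mm and 7.16 degrees, less where a joint would pass 70% of its speed; a pose out of reach is approached as far as the arm can. A call with a gripper value outside its range is refused whole. The fingers move at their own pace and stop on an object; "grip_force" is the grip in N (left out, the last holds). Time passes only in rows, so rows that do not move let the fingers close. It gives the time, the measured TCP pose, the force, the opening and the grip force at its end, in the units of the state.
- robot.state(): the state, without advancing time (a new reading comes with each control period).
- cams.read_camera(name): name is "side" or "top" or "wrist"; returns the picture (420x560x3 uint8, red, green, blue); there is no depth.
- cams.get_calibration(name): a dict with "vertical_fov" (degrees; the focal length in pixels is half the picture's height over the tangent of half this angle, whatever the lens; pixels are square), "cx", "cy" (the principal point, pixels), "T" (4x4, takes a point from camera to world coordinates). Camera axes: x right, y down, z forward; pixel columns grow to the right and rows downward; lengths in m; the calibration is good to about 2 mm. A picture is of the moment at which its call begins: read the wrist's pose just before it. get_calibration takes no time and is no camera call; for the wrist camera it gives the pose at the moment of the call.
- robot.close_job(): hands the job in; it is judged then, once.
The state is a dict: "clock": time; "qpos": joint angles; "joint_velocities": joint speeds; "joint_torque": joint torques, N m; "position": TCP position; "orientation": TCP orientation; "contact_force": force on the tool from outside, world axes, zero at the start; "moment": the same for the moment, N m; "width": opening from 0.0 (shut) to 1.0 (fully open); "finger_force": force on a finger pad.
Only numpy, scipy, OpenCV 4.12 (cv2) and the standard library are available. Lean on these libraries where they do the work, as an engineer would, in place of code of your own. Each camera call takes 0.05 s, during which the arm holds its last target. There are 200 camera calls.

## Working session

There is one attempt and no reset: what is moved stays moved. The work goes in short steps, Python scripts to look and compute and a tool call to move; the robot and the scene stay as the last step left them, time stands still between calls to the robot, and variables do not carry over. Pictures are saved under pics/ and viewed, at most 12 in all, crops included, and the job is handed in when it is done.

Besides the shell and the picture viewer there is one more tool, called after "Emit:" as name([rows], argument=value, ...), one row to a line, values as JSON. jog_arm: Moves the arm, as the interface text tells. Its arguments: {"type":"object","properties":{"deltas":{"type":"array"},"grip_force":{"type":"number"}},"required":["deltas"]}

```bash
mkdir -p pics; python3 - <<'E'
from workcell import robot, cams
import cv2, numpy as np, json
np.set_printoptions(precision=4,suppress=True)
ims=[]
for n in("top","side","wrist"):
    im=cams.read_camera(n); cv2.imwrite(f"pics/{n}0.png",im[:,:,::-1]); c=cams.get_calibration(n)
    print(n,c["vertical_fov"],c["cx"],c["cy"]);print(np.array(c["T"]))
print(robot.state())
E
```

```text
top 44.02503078872575 278.50398800985374 209.11668507009054
[[-0.0239 -0.9897  0.1414  0.3343]
 [-0.9995  0.0268  0.0183 -0.0396]
 [-0.0219 -0.1409 -0.9898  1.4536]
 [ 0.      0.      0.      1.    ]]
side 51.53271435743049 281.4639205898287 212.55973526263682
[[ 0.9725 -0.1107  0.2049  0.3436]
 [-0.2325 -0.5067  0.8302 -0.8614]
 [ 0.0119 -0.855  -0.5185  0.6176]
 [ 0.      0.      0.      1.    ]]
wrist 66.35262534966328 278.89970792926 208.89316678074073
[[ 0.4282  0.8577  0.2845  0.1935]
 [ 0.9037 -0.4058 -0.1364  0.6006]
 [-0.0016  0.3155 -0.9489  0.3735]
 [ 0.      0.      0.      1.    ]]
{'clock': 0.15, 'qpos': array([ 1.0335,  0.4941,  1.346 , -0.    ,  1.3025, -0.0955]), 'joint_velocities': array([-0.0003, -0.0013, -0.0019,  0.0001,  0.0005, -0.0003]), 'joint_torque': array([  0.0007, -88.2532, -38.4066,  -0.0003,   0.0072,   0.0001]), 'position': array([0.2671, 0.5648, 0.2558]), 'orientation': array([-3.1407, -0.0001,  2.6998]), 'contact_force': array([ 0.2707, -0.4979, -1.0396]), 'moment': array([ 0.0462, -0.0255, -0.0051]), 'finger_force': 0.0, 'width': 0.9973146081844132}
```

View pics/top0.png

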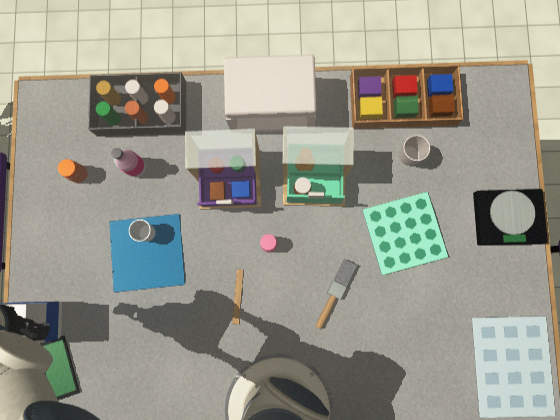

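View pics/side0.png

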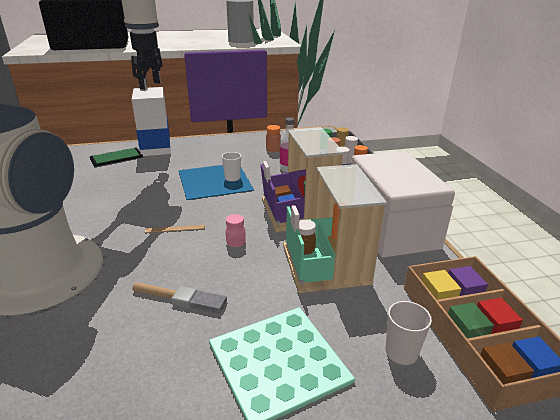

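The top view shows the mint bin at about (315,185) with its white tab at (316,194) and the white jar lid at (303,186). The orange stamp is under the hood at about (306,160). The mat is at (147,252), with the cup at (141,231). The purple bin is at (228,185), to the left. The side view agrees.

```bash
cat > h.py <<'E'
from workcell import robot, cams
import cv2, numpy as np
np.set_printoptions(precision=4,suppress=True)
def ray(n,px):
    c=cams.get_calibration(n);T=np.array(c["T"]);f=210/np.tan(np.radians(c["vertical_fov"])/2)
    d=np.array([(px[0]-c["cx"])/f,(px[1]-c["cy"])/f,1.]);return T[:3,3],T[:3,:3]@d
def onz(n,px,z):
    o,d=ray(n,px);return o+d*(z-o[2])/d[2]
def proj(n,p):
    c=cams.get_calibration(n);T=np.array(c["T"]);f=210/np.tan(np.radians(c["vertical_fov"])/2)
    q=T[:3,:3].T@(np.array(p)-T[:3,3]);return np.array([c["cx"]+f*q[0]/q[2],c["cy"]+f*q[1]/q[2]])
def tri(a,pa,b,pb):
    o1,d1=ray(a,pa);o2,d2=ray(b,pb);s=np.linalg.lstsq(np.c_[d1,-d2],o2-o1,rcond=None)[0]
    p,q=o1+s[0]*d1,o2+s[1]*d2;return (p+q)/2,np.linalg.norm(p-q)
def blobs(im,lo,hi,box,amin=15):
    x0,y0,x1,y1=box;m=cv2.inRange(cv2.cvtColor(im,cv2.COLOR_RGB2HSV),lo,hi);k=np.zeros_like(m);k[y0:y1,x0:x1]=m[y0:y1,x0:x1]
    cs=cv2.findContours(k,cv2.RETR_EXTERNAL,cv2.CHAIN_APPROX_NONE)[0]
    return sorted([c for c in cs if cv2.contourArea(c)>amin],key=cv2.contourArea,reverse=True)
E
cat > a.py <<'E'
from h import *
t=cv2.imread("pics/top0.png")[:,:,::-1];s=cv2.imread("pics/side0.png")[:,:,::-1]
m=blobs(t,(95,120,60),(115,255,255),(100,200,200,300))[0]
b=cv2.boxPoints(cv2.minAreaRect(m));print("mat");P=np.array([onz("top",p,.004) for p in b]);print(P,P.mean(0),np.linalg.norm(P[1]-P[0]),np.linalg.norm(P[2]-P[1]))
for nm,im,bx in(("top",t,(290,178,345,204)),("side",s,(283,200,320,245))):
  for c in blobs(im,(0,0,185),(179,45,255),bx,8): print("white",nm,cv2.minAreaRect(c),cv2.boundingRect(c))
for c in blobs(t,(70,60,60),(90,255,255),(275,120,360,215),30): print("green",cv2.boundingRect(c),cv2.boxPoints(cv2.minAreaRect(c)).ravel())
for c in blobs(t,(3,60,100),(22,255,255),(285,145,345,178),20): print("orange",cv2.boundingRect(c),cv2.minAreaRect(c))
v=cv2.resize(t[120:215,180:365],None,fx=4,fy=4,interpolation=cv2.INTER_CUBIC);cv2.imwrite("pics/z1.png",v[:,:,::-1])
E
python3 a.py
```

```text
mat
[[0.5201 0.4746 0.004 ]
 [0.5352 0.2697 0.004 ]
 [0.338  0.2495 0.004 ]
 [0.3229 0.4504 0.004 ]] [0.4291 0.361  0.004 ] 0.2053877641880484 0.19831580257750506
white top ((302.5, 185.0), (14.0, 15.0), 90.0) (295, 178, 16, 15)
white top ((316.0, 193.5), (3.0, 14.0), 90.0) (309, 192, 15, 4)
white side ((306.5, 224.5), (9.0, 15.0), 90.0) (299, 220, 16, 10)
white side ((294.9137878417969, 210.0345001220703), (9.656157493591309, 3.899602174758911), 68.19859313964844) (292, 206, 7, 9)
green (287, 164, 58, 39) [286.8282 201.2464 287.6069 163.8668 344.6447 165.0551 343.8659 202.4347]
orange (296, 164, 18, 6) ((304.5, 166.5), (5.0, 17.0), 90.0)
```

View pics/z1.png

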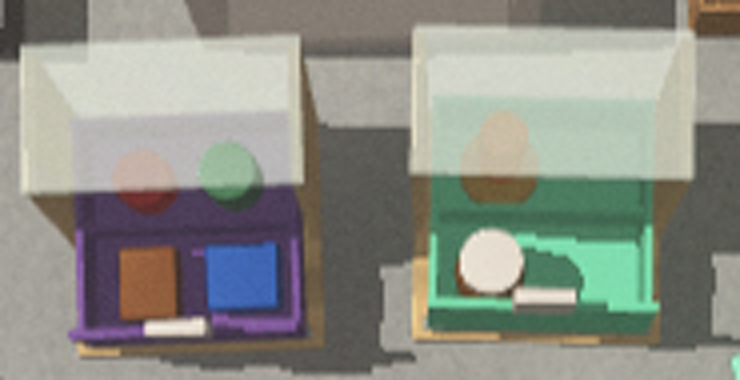

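The zoomed crop (crop px/4 + (180,120)) shows these points:
- Hood corners: (413,27), (693,33), (693,180) and (411,172).
- Tab top: (513–577, 290–301).
- Stamp handle top: near (503,130).
- Jar lid: (490,260).

```bash
cat > b.py <<'E'
from h import *
f=lambda u,v:(180+u/4,120+v/4)
H=np.array([onz("top",f(*p),.206) for p in((413,27),(693,33),(693,180),(411,172))]);print(H, [np.linalg.norm(H[i]-H[i-1]) for i in range(4)])
e=(H[0]-H[1])+(H[3]-H[2]);print("yaw",np.arctan2(-e[0],e[1]))
# hood centre is unit x=40
print("hood c",H.mean(0))
print("tabtop",onz("top",f(545,295),.153), [onz("top",f(u,297),.153)[1] for u in(513,577)])
print("wall ends",onz("top",f(428,302),.118),onz("top",f(657,305),.118))
print("unit front",onz("top",f(414,339),.01),onz("top",f(657,343),.01))
print("stamp top",onz("top",f(503,130),.139),"jar",onz("top",f(490,260),.092))
print("tab tri",tri("top",f(545,297),"side",(294.5,208.5)))
t=cv2.imread("pics/top0.png")[:,:,::-1]
print("cup",onz("top",(142,229),.079))
E
python3 b.py
```

```text
[[ 0.7186 -0.0333  0.206 ]
 [ 0.7095 -0.2062  0.206 ]
 [ 0.6166 -0.2021  0.206 ]
 [ 0.6266 -0.0297  0.206 ]] [np.float64(0.09205157695479778), np.float64(0.17322429023356223), np.float64(0.09295344393418427), np.float64(0.1727209901391754)]
yaw -0.05540974444304716
hood c [ 0.6678 -0.1178  0.206 ]
tabtop [ 0.5568 -0.1122  0.153 ] [np.float64(-0.09193079342768108), np.float64(-0.13243584500357108)]
wall ends [ 0.5603 -0.0379  0.118 ] [ 0.5542 -0.1866  0.118 ]
unit front [ 0.5525 -0.0273  0.01  ] [ 0.545  -0.1974  0.01  ]
stamp top [ 0.6685 -0.0895  0.139 ] jar [ 0.5919 -0.0799  0.092 ]
tab tri (array([ 0.5557, -0.1121,  0.1558]), np.float64(0.0012566600679689039))
cup [0.4868 0.3521 0.079 ]
```

```bash
cat > plan.py <<'E'
from h import *
from scipy.spatial.transform import Rotation as Ro
U=np.array([.9985,-.0554,0]);V=np.array([.0554,.9985,0]);Z=np.array([0,0,1.]);HG=np.array([.553,-.1114,.018])
def binax(th): return np.cos(th)*U+np.sin(th)*Z, V, -np.sin(th)*U+np.cos(th)*Z
def binp(th,x,y,z): a,b,c=binax(th); return HG+a*x+b*y+c*z
def cur():
    s=robot.state();return np.array(s["position"]),Ro.from_euler("xyz",s["orientation"]).as_matrix()
def frame(y,z): return np.c_[np.cross(y,z),y,z]
def step(p0,R0,p1,R1,n,label=""):
    w=Ro.from_matrix(R0.T@R1).as_rotvec()/n;M=sum(R0@Ro.from_rotvec(w*k).as_matrix() for k in range(n))
    d=np.linalg.solve(M,p1-p0);print(label,n,"x",np.round(np.r_[d,w],4).tolist());return p1,R1
E
cat > c.py <<'E'
from plan import *
p,R=cur();print(p,robot.state()["clock"])
t=binp(0,3,0,0); F=frame(U,-Z); g=binp(0,.003,0,.115)
a=np.array([.50,-.10,.27]);
p,R=step(p,R,a,F,20,"over")
p,R=step(p,R,np.r_[g[:2],.25],F,3); p,R=step(p,R,np.r_[g[:2],.143],F,5)
E
python3 c.py
```

```text
[0.2671 0.5648 0.2558] 0.15
over 20 x [-0.0364, -0.0085, -0.0007, -0.0, 0.0, 0.0592]
 3 x [-0.0028, 0.0188, 0.0067, 0.0, 0.0, 0.0]
 5 x [0.0, 0.0, 0.0214, 0.0, 0.0, 0.0]
```

Emit:
jog_arm([
  [[-0.0364,-0.0085,-0.0007,0,0,0.0592,0.05],[-0.0364,-0.0085,-0.0007,0,0,0.0592,0.05],[-0.0364,-0.0085,-0.0007,0,0,0.0592,0.05],[-0.0364,-0.0085,-0.0007,0,0,0.0592,0.05],[-0.0364,-0.0085,-0.0007,0,0,0.0592,0.05],[-0.0364,-0.0085,-0.0007,0,0,0.0592,0.05],[-0.0364,-0.0085,-0.0007,0,0,0.0592,0.05],[-0.0364,-0.0085,-0.0007,0,0,0.0592,0.05],[-0.0364,-0.0085,-0.0007,0,0,0.0592,0.05],[-0.0364,-0.0085,-0.0007,0,0,0.0592,0.05],[-0.0364,-0.0085,-0.0007,0,0,0.0592,0.05],[-0.0364,-0.0085,-0.0007,0,0,0.0592,0.05],[-0.0364,-0.0085,-0.0007,0,0,0.0592,0.05],[-0.0364,-0.0085,-0.0007,0,0,0.0592,0.05],[-0.0364,-0.0085,-0.0007,0,0,0.0592,0.05],[-0.0364,-0.0085,-0.0007,0,0,0.0592,0.05],[-0.0364,-0.0085,-0.0007,0,0,0.0592,0.05],[-0.0364,-0.0085,-0.0007,0,0,0.0592,0.05],[-0.0364,-0.0085,-0.0007,0,0,0.0592,0.05],[-0.0364,-0.0085,-0.0007,0,0,0.0592,0.05]],
], grip_force=40)

```text
clock: 1.82
position: [0.5, -0.1019, 0.2702]
orientation: [3.142, -0.0, 1.513]
contact_force: [0.5, 0.3, 0.7]
width: 0.587
finger_force: 0.0
```

```bash
cat > d.py <<'E'
from plan import *
p,R=cur();print(p,R[:,1]);F=frame(U,-Z); g=binp(0,.003,0,.115)
im=cams.read_camera("wrist");cv2.imwrite("pics/w1.png",im[:,:,::-1])
print("tabtop proj",proj("wrist",binp(0,.003,.02,.135)),proj("wrist",binp(0,.003,-.02,.135)))
p,R=step(p,R,np.r_[g[:2],.25],F,3); p,R=step(p,R,np.r_[g[:2],.143],F,5)
E
python3 d.py
```

```text
[ 0.5    -0.1019  0.2702] [ 0.9983 -0.0579  0.    ]
tabtop proj [355.0975 189.0552] [351.8076 237.7413]
 3 x [-0.0022, 0.0188, 0.0067, 0.0, -0.0, -0.0008]
 5 x [0.0, 0.0, 0.0214, 0.0, 0.0, 0.0]
```

View pics/w1.png

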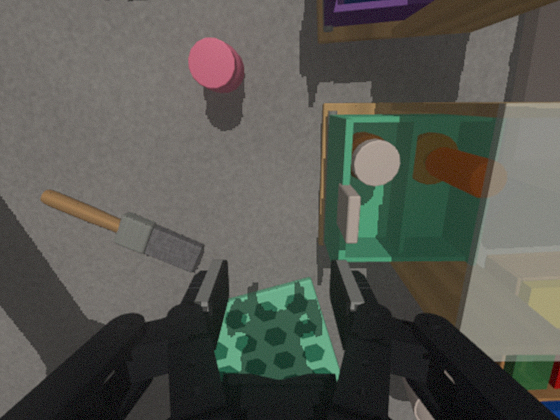

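The wrist view shows the tab at about (350,186)–(354,241), which agrees with the projected tab to within 3 mm. The jar lid is at (377,162) and the stamp is behind the divider at about (455,165).

Emit:
jog_arm([
  [[-0.002,0.0188,0.0067,0,0,0,0.05],[-0.002,0.0188,0.0067,0,0,0,0.05],[-0.002,0.0188,0.0067,0,0,0,0.05],[0,0,0.0214,0,0,0,0.05],[0,0,0.0214,0,0,0,0.05],[0,0,0.0214,0,0,0,0.05],[0,0,0.0214,0,0,0,0.05],[0,0,0.0214,0,0,0,0.05],[0,0,0,0,0,0,0.05],[0,0,0,0,0,0,0],[0,0,0,0,0,0,0],[0,0,0,0,0,0,0],[0,0,0,0,0,0,0],[0,0,0,0,0,0,0]],
], grip_force=40)

```text
clock: 3.03
position: [0.5573, -0.1094, 0.1447]
orientation: [3.139, 0.001, 1.516]
contact_force: [-0.5, 0.1, 8.1]
width: 0.117
finger_force: 40.5
```

```bash
cat > e.py <<'E'
from plan import *
p,R=cur();s=robot.state();print(p,s["width"],s["finger_force"],s["contact_force"])
q=p-HG;th=.66;Q=Ro.from_rotvec(-V*th).as_matrix()
step(p,R,HG+Q@q,Q@R,20)
E
python3 e.py
```

```text
[ 0.5573 -0.1094  0.1447] 0.11737653841769388 40.515859723091125 [-0.4583  0.1264  8.1401]
 20 x [0.0, -0.0042, -0.0001, -0.033, -0.0, 0.0]
```

Emit:
jog_arm([
  [[0,-0.0042,-0.0001,-0.033,0,0,0],[0,-0.0042,-0.0001,-0.033,0,0,0],[0,-0.0042,-0.0001,-0.033,0,0,0],[0,-0.0042,-0.0001,-0.033,0,0,0],[0,-0.0042,-0.0001,-0.033,0,0,0],[0,-0.0042,-0.0001,-0.033,0,0,0],[0,-0.0042,-0.0001,-0.033,0,0,0],[0,-0.0042,-0.0001,-0.033,0,0,0],[0,-0.0042,-0.0001,-0.033,0,0,0],[0,-0.0042,-0.0001,-0.033,0,0,0]],
])

```text
clock: 3.87
position: [0.5162, -0.1074, 0.1389]
orientation: [2.807, 0.001, 1.516]
contact_force: [18.6, 9.9, -23.9]
width: 0.112
finger_force: 38.5
```

Emit:
jog_arm([
  [[0,-0.0042,-0.0001,-0.033,0,0,0],[0,-0.0042,-0.0001,-0.033,0,0,0],[0,-0.0042,-0.0001,-0.033,0,0,0],[0,-0.0042,-0.0001,-0.033,0,0,0],[0,-0.0042,-0.0001,-0.033,0,0,0],[0,-0.0042,-0.0001,-0.033,0,0,0],[0,-0.0042,-0.0001,-0.033,0,0,0],[0,-0.0042,-0.0001,-0.033,0,0,0],[0,-0.0042,-0.0001,-0.033,0,0,0],[0,-0.0042,-0.0001,-0.033,0,0,0],[0,0,0,0,0,0,0],[0,0,0,0,0,0,0],[0,0,0,0,0,0,0]],
])

```text
clock: 4.95
position: [0.4919, -0.1037, 0.1277]
orientation: [2.587, -0.013, 1.52]
contact_force: [-11.2, -45.0, 7.8]
width: 0.112
finger_force: 47.1
```

```bash
cat > f.py <<'E'
from plan import *
p,R=cur();s=robot.state();print(p,R[:,2],s["width"],s["finger_force"],s["contact_force"])
print("tilt from tool",np.arctan2(R[0,2],-R[2,2]),"from pos",np.arctan2(*(-(p-HG)@U,(p-HG)[2])))
a=cams.read_camera("side");b=cams.read_camera("top")
v=np.hstack([cv2.resize(a[130:330,210:410],None,fx=2,fy=2),cv2.resize(b[110:310,210:410],None,fx=2,fy=2)]);cv2.imwrite("pics/v2.png",v[:,:,::-1])
E
python3 f.py
```

```text
[ 0.4919 -0.1037  0.1277] [ 0.5267 -0.0155 -0.8499] 0.11156168790758035 47.089455127716064 [-11.1744 -45.0435   7.836 ]
tilt from tool 0.5547698317430961 from pos 0.5100606110251338
```

View pics/v2.png

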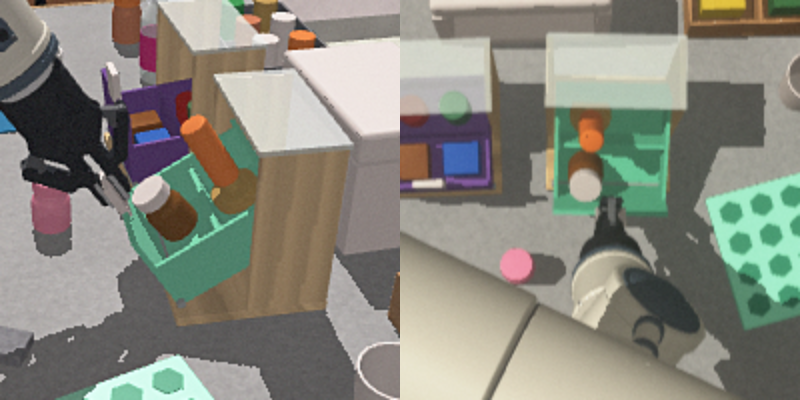

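The left half (side view) shows the bin tipped about 0.5 rad with the gripper on the tab and the stamp and jar inside. The right half (top view) shows the handle top at about (592,140) and the jar lid at (585,183). There is a 45 N lateral force, so I'll check the joints.

```bash
python3 -c "
from plan import *
s=robot.state()
for k,v in s.items(): print(k,v)"
```

```text
clock 5.05
qpos [-0.4669  0.4724  2.206   1.7786  0.2301 -2.1378]
joint_velocities [ 0.0012  0.0013 -0.0007 -0.0019  0.0015 -0.0002]
joint_torque [ 23.4176 -54.4599  -2.5802  -0.4566  15.2437   0.2579]
position [ 0.4919 -0.1037  0.1277]
orientation [ 2.5869 -0.013   1.5204]
contact_force [-10.0841 -45.9758   7.2951]
moment [-6.0566  1.5985 -3.5433]
finger_force 47.03664243221283
width 0.11122002937951485
```

J5 is close to its lower limit, so tilting the tool forward is limited here. I'll open, bring the tool back towards vertical and push the tab on from behind with the rear finger.

Emit:
jog_arm([
  [[0,0,0,0,0,0,0.04],[0,0,0,0,0,0,0.04],[0,0,0,0,0,0,0.04],[0,0,-0.01,0.03,0,0,0.05],[0,0,-0.01,0.03,0,0,0.05],[0,0,-0.01,0.03,0,0,0.05],[0,0,-0.01,0.03,0,0,0.05]],
])

```text
clock: 5.63
position: [0.4817, -0.094, 0.1448]
orientation: [2.647, -0.033, 1.536]
contact_force: [-0.4, 1.2, -0.1]
width: 0.583
finger_force: 0.0
```

```bash
cat > g.py <<'E'
from plan import *
p,R=cur();s=robot.state();print(p,R.T.round(3).tolist(),s["qpos"],s["width"],s["contact_force"])
E
python3 g.py
```

```text
[ 0.4817 -0.094   0.1448] [[0.035, 0.999, 0.033], [0.879, -0.046, 0.475], [0.476, 0.013, -0.88]] [-0.4569  0.4051  2.1675  1.0772  0.2537 -1.4266] 0.5829563606636003 [-0.3561  1.1709 -0.053 ]
```

Emit:
jog_arm([
  [[0,0,-0.015,0,0,0,0.05],[0,0,-0.015,0,0,0,0.05],[0,0,-0.015,0,0,0,0.05],[0,0,-0.01,0.05,0,0,0.05],[0,0,-0.01,0.05,0,0,0.05],[0,0,-0.01,0.05,0,0,0.05],[0,0,0,0.05,0,0,0.05],[0,0,0,0.05,0,0,0.05],[0,0,0,0.05,0,0,0.05],[0,0,0,0.05,0,0,0.05],[0,0,0,0.05,0,0,0.05],[0,0,0,0,0,0,0.05],[0,0,0,0,0,0,0.05]],
])

```text
clock: 6.72
position: [0.4494, -0.0939, 0.2088]
orientation: [3.03, -0.036, 1.539]
contact_force: [-0.2, 1.7, 0.2]
width: 0.588
finger_force: 0.0
```

```bash
cat > m.py <<'E'
from plan import *
import sys
exec(open("g.py").read().split("\n",1)[1])
b=cams.read_camera("top");a=cams.read_camera("side");n=sys.argv[1]
cv2.imwrite(f"pics/{n}t.png",b[:,:,::-1]);cv2.imwrite(f"pics/{n}s.png",a[:,:,::-1])
v=np.hstack([cv2.resize(a[140:300,240:380],None,fx=2.8,fy=2.8,interpolation=2),cv2.resize(b[110:270,240:360],None,fx=2.8,fy=2.8,interpolation=2)]);cv2.imwrite(f"pics/{n}.png",v[:,:,::-1])
for nm,im,bx in(("top",b,(290,130,350,230)),("side",a,(240,160,330,290))):
  for c in blobs(im,(0,0,180),(179,50,255),bx,8): print("white",nm,cv2.minAreaRect(c),cv2.boundingRect(c))
  for c in blobs(im,(3,150,120),(16,255,255),bx,15): print("orange",nm,cv2.minAreaRect(c),cv2.boundingRect(c))
for th in(.45,.5,.55,.6): print(th,proj("top",binp(th,.003,0,.135)),proj("side",binp(th,.003,0,.135)),proj("side",binp(th,.003,-.02,.135)))
E
python3 m.py k3
```

```text
[ 0.4494 -0.0939  0.2088] [[0.032, 0.999, 0.036], [0.993, -0.036, 0.112], [0.113, 0.032, -0.993]] [-0.3855  0.2878  1.8734  0.0929  0.8898 -0.407 ] 0.5876273842865136 [-0.1629  1.6812  0.2258]
white top ((319.5, 147.0), (34.0, 59.0), 90.0) (290, 130, 60, 35)
white top ((325.0, 218.0), (22.0, 48.0), 90.0) (301, 207, 49, 23)
white top ((298.45172119140625, 212.70278930664062), (13.063397407531738, 35.62323760986328), 13.392498016357422) (290, 195, 18, 35)
orange top ((304.9499816894531, 175.64999389648438), (20.7889404296875, 11.596551895141602), 81.8698959350586) (299, 165, 13, 22)
white side ((283.7205810546875, 224.36764526367188), (9.946918487548828, 19.036340713500977), 59.03623962402344) (276, 217, 19, 16)
white side ((323.0, 176.5), (21.0, 12.0), 90.0) (317, 166, 13, 22)
white side ((266.30145263671875, 224.91334533691406), (23.613080978393555, 7.330269813537598), 57.2647705078125) (260, 213, 15, 22)
white side ((268.10400390625, 273.4280090332031), (9.12315845489502, 32.46771240234375), 10.30484676361084) (263, 258, 13, 32)
white side ((247.5, 194.0), (6.0, 15.0), 90.0) (240, 191, 16, 7)
white side ((249.06155395507812, 175.60769653320312), (19.225383758544922, 4.961389064788818), 60.2551155090332) (243, 168, 10, 18)
orange side ((314.3235168457031, 205.2058868408203), (39.10167694091797, 14.74887752532959), 59.036251068115234) (300, 187, 29, 37)
orange side ((282.0769348144531, 188.88462829589844), (6.079599857330322, 13.532012939453125), 78.69007110595703) (275, 185, 15, 9)
0.45 [315.265  217.7643] [266.2546 216.893 ] [267.7156 221.9983]
0.5 [315.1577 220.2726] [263.374  218.3457] [264.7795 223.4752]
0.55 [315.0465 222.7261] [260.5728 219.9121] [261.9242 225.0669]
0.6 [314.9317 225.1173] [257.8595 221.5871] [259.1582 226.7682]
```

View pics/k3.png

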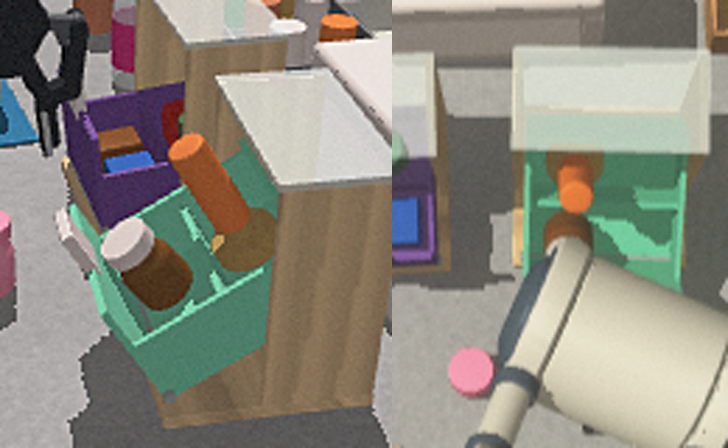

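The view shows the tab at side px (266,225), its top at about (260,214), which gives a tilt of about 0.53 rad. The stamp leans on the divider and the jar is against the front wall. Next I'll push the tab about 0.1 rad further with the rear finger.

```bash
cat > i.py <<'E'
from plan import *
p,R=cur();F=frame(U,-Z)
at=lambda x,z:np.r_[(HG+U*x)[:2],z]
p,R=step(p,R,at(-.068,.19),F,6);p,R=step(p,R,at(-.068,.138),F,4);p,R=step(p,R,at(-.090,.138),F,6)
E
python3 i.py
```

```text
6 x [-0.0021, 0.006, 0.0035, 0.0185, -0.0062, 0.0035]
 4 x [0.0, 0.0, 0.013, 0.0, 0.0, 0.0]
 6 x [0.0, -0.0037, -0.0, 0.0, 0.0, 0.0]
```

Emit:
jog_arm([
  [[-0.002,0.006,0.0035,0.0185,-0.006,0.0035,0.05],[-0.002,0.006,0.0035,0.0185,-0.006,0.0035,0.05],[-0.002,0.006,0.0035,0.0185,-0.006,0.0035,0.05],[-0.002,0.006,0.0035,0.0185,-0.006,0.0035,0.05],[-0.002,0.006,0.0035,0.0185,-0.006,0.0035,0.05],[-0.002,0.006,0.0035,0.0185,-0.006,0.0035,0.05],[0,0,0.013,0,0,0,0.05],[0,0,0.013,0,0,0,0.05],[0,0,0.013,0,0,0,0.05],[0,0,0.013,0,0,0,0.05]],
])

```text
clock: 7.65
position: [0.4862, -0.1075, 0.1369]
orientation: [-3.14, -0.001, 1.515]
contact_force: [0.3, -0.6, 0.1]
width: 0.586
finger_force: 0.0
```

Emit:
jog_arm([
  [[0,-0.004,0,0,0,0,0.05],[0,-0.004,0,0,0,0,0.05],[0,-0.004,0,0,0,0,0.05],[0,-0.004,0,0,0,0,0.05],[0,-0.004,0,0,0,0,0.05],[0,-0.003,0,0,0,0,0.05],[0,0,0,0,0,0,0.05]],
])

```text
clock: 8.23
position: [0.4647, -0.1068, 0.1393]
orientation: [3.138, 0.0, 1.515]
contact_force: [7.1, -1.5, 1.3]
width: 0.587
finger_force: 3.4
```

```bash
sed -i 's/(.45,.5,.55,.6)/(.5,.6,.7)/; s/.135),.*proj("side",binp(th,.003,-.02,.135))/.135),proj("side",binp(th,.003,.02,.135))/' m.py; sed -i 's/^for th.*/for th in(.5,.6,.7): print(th,proj("side",binp(th,.003,.02,.135)),proj("side",binp(th,.003,-.02,.135)),proj("side",binp(th,.11,.028,.121)),proj("side",binp(th,.11,.028,.036)))/' m.py; python3 m.py k4
```

```text
[ 0.4647 -0.1068  0.1393] [[0.056, 0.998, -0.0], [0.998, -0.056, 0.004], [0.004, -0.001, -1.0]] [-0.3518  0.4549  1.8405  0.0009  0.8423 -0.2963] 0.5869290192451347 [ 7.0789 -1.5269  1.3404]
white top ((319.5, 146.5), (33.0, 59.0), 90.0) (290, 130, 60, 34)
white top ((322.8999938964844, 214.79998779296875), (51.54512405395508, 42.058292388916016), 18.434947967529297) (295, 187, 55, 43)
white top ((293.1499938964844, 199.04998779296875), (9.17060375213623, 37.94732666015625), 18.43494987487793) (290, 180, 13, 39)
orange top ((304.5, 175.5), (13.0, 11.0), 90.0) (299, 169, 12, 14)
white side ((252.5923309326172, 215.91400146484375), (30.981861114501953, 23.081205368041992), 73.61045837402344) (240, 201, 24, 34)
white side ((261.067138671875, 275.0469970703125), (18.35079574584961, 43.09159851074219), 34.99202346801758) (242, 255, 33, 35)
white side ((280.5, 224.99998474121094), (10.804409980773926, 19.37933921813965), 59.03623962402344) (273, 218, 19, 16)
white side ((323.0, 176.5), (21.0, 12.0), 90.0) (317, 166, 13, 22)
white side ((246.98529052734375, 276.3088073730469), (6.345447540283203, 7.88893461227417), 59.036251068115234) (243, 272, 8, 9)
white side ((251.75003051757812, 268.7500305175781), (6.363960266113281, 8.485280990600586), 45.0) (247, 264, 10, 7)
white side ((269.5519104003906, 232.6934051513672), (10.68414306640625, 2.622471809387207), 60.945396423339844) (266, 228, 6, 11)
orange side ((308.8267517089844, 204.23265075683594), (39.542179107666016, 14.212668418884277), 50.710594177246094) (293, 187, 32, 35)
orange side ((286.5, 188.0), (5.0, 6.0), 0.0) (284, 185, 6, 7)
0.5 [262.0197 213.4033] [264.7795 223.4752] [308.2464 191.8539] [324.605  219.9491]
0.6 [256.6081 216.5947] [259.1582 226.7682] [300.9083 191.1529] [320.9657 217.4252]
0.7 [251.5737 220.1948] [253.9273 230.4769] [293.3795 191.1307] [316.9532 215.255 ]
```

View pics/k4.png

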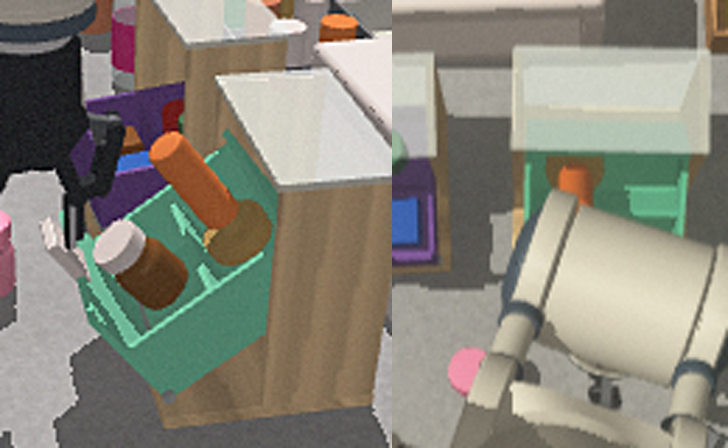

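The handle blob in the side view is at (309,204) with its axis at 51°, which gives a tilt of about 0.635 rad, past the 0.55 needed. The stamp still stands behind the divider. Next I'll rise and take hold of the handle, fingers closing along the hinge direction.

```bash
cat > j.py <<'E'
from plan import *
th=.635;al=.35
p,R=cur();zt=np.sin(al)*U-np.cos(al)*Z;G=frame(V,zt)
g=binp(th,.109,.028,.100)-.006*zt;print("grasp TCP",g)
p,R=step(p,R,p+[0,0,.14],R,5)
p,R=step(p,R,g-.10*zt,G,18);p,R=step(p,R,g,G,8)
E
python3 j.py
```

```text
grasp TCP [ 0.5809 -0.0849  0.1688]
 5 x [-0.0, 0.0001, -0.028, 0.0, 0.0, 0.0]
 18 x [-0.0019, 0.0047, 0.0015, -0.0151, -0.0151, -0.0863]
 8 x [0.0, -0.0, 0.0125, -0.0, 0.0, -0.0]
```

Emit:
jog_arm([
  [[0,0,-0.028,0,0,0,0.05],[0,0,-0.028,0,0,0,0.05],[0,0,-0.028,0,0,0,0.05],[0,0,-0.028,0,0,0,0.05],[0,0,-0.028,0,0,0,0.05],[-0.0019,0.0047,0.0015,-0.0151,-0.0151,-0.0863,0.085],[-0.0019,0.0047,0.0015,-0.0151,-0.0151,-0.0863,0.085],[-0.0019,0.0047,0.0015,-0.0151,-0.0151,-0.0863,0.085],[-0.0019,0.0047,0.0015,-0.0151,-0.0151,-0.0863,0.085],[-0.0019,0.0047,0.0015,-0.0151,-0.0151,-0.0863,0.085],[-0.0019,0.0047,0.0015,-0.0151,-0.0151,-0.0863,0.085],[-0.0019,0.0047,0.0015,-0.0151,-0.0151,-0.0863,0.085],[-0.0019,0.0047,0.0015,-0.0151,-0.0151,-0.0863,0.085],[-0.0019,0.0047,0.0015,-0.0151,-0.0151,-0.0863,0.085]],
])

```text
clock: 9.5
position: [0.5081, -0.111, 0.2683]
orientation: [3.069, 0.173, 2.292]
contact_force: [-0.9, 0.3, -0.5]
width: 0.994
finger_force: 0.0
```

Emit:
jog_arm([
  [[-0.0019,0.0047,0.0015,-0.0151,-0.0151,-0.0863,0.085],[-0.0019,0.0047,0.0015,-0.0151,-0.0151,-0.0863,0.085],[-0.0019,0.0047,0.0015,-0.0151,-0.0151,-0.0863,0.085],[-0.0019,0.0047,0.0015,-0.0151,-0.0151,-0.0863,0.085],[-0.0019,0.0047,0.0015,-0.0151,-0.0151,-0.0863,0.085],[-0.0019,0.0047,0.0015,-0.0151,-0.0151,-0.0863,0.085],[-0.0019,0.0047,0.0015,-0.0151,-0.0151,-0.0863,0.085],[-0.0019,0.0047,0.0015,-0.0151,-0.0151,-0.0863,0.085],[-0.0019,0.0047,0.0015,-0.0151,-0.0151,-0.0863,0.085],[0,0,0,0,0,0,0.085]],
])

```text
clock: 10.33
position: [0.5446, -0.083, 0.2614]
orientation: [3.141, 0.346, 3.09]
contact_force: [-1.1, -0.5, -0.1]
width: 0.993
finger_force: 0.0
```

```bash
cat > l.py <<'E'
from plan import *
th=.635;al=.35
p,R=cur();print(p,R[:,2],R[:,1],robot.state()["qpos"])
zt=np.sin(al)*U-np.cos(al)*Z;G=frame(V,zt);g=binp(th,.109,.028,.100)-.006*zt
im=cams.read_camera("wrist");cv2.imwrite("pics/w2.png",im[:,:,::-1])
print("handle top/bottom proj",proj("wrist",binp(th,.109,.028,.121)),proj("wrist",binp(th,.109,.028,.036)))
for c in blobs(im,(3,150,100),(16,255,255),(0,0,560,420),200): print(cv2.minAreaRect(c),cv2.boundingRect(c))
step(p,R,g,G,8)
E
python3 l.py
```

```text
[ 0.5446 -0.083   0.2614] [ 0.3386 -0.0172 -0.9408] [0.0514 0.9987 0.0003] [-0.3087  0.2606  1.7829  0.125   0.7667 -1.9036]
handle top/bottom proj [278.2754 224.2948] [278.5143 217.1629]
((278.5, 223.0), (44.0, 45.0), 90.0) (256, 201, 46, 45)
((516.5, 156.5), (27.0, 41.0), 90.0) (496, 143, 42, 28)
((25.46804428100586, 303.296875), (20.88752555847168, 50.31168746948242), 87.39744567871094) (0, 293, 52, 22)
 8 x [-0.0003, -0.0, 0.0124, 0.0002, -0.0005, 0.0005]
```

View pics/w2.png

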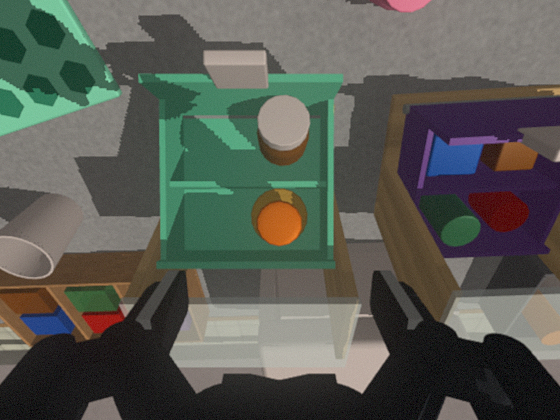

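The handle top is at (278.5,223), against a predicted (278.3,224.3), so the model holds. I'll go in and grip.

Emit:
jog_arm([
  [[0,0,0.0124,0,0,0,0.085],[0,0,0.0124,0,0,0,0.085],[0,0,0.0124,0,0,0,0.085],[0,0,0.0124,0,0,0,0.085],[0,0,0.0124,0,0,0,0.085],[0,0,0.0124,0,0,0,0.085],[0,0,0.0124,0,0,0,0.085],[0,0,0.0124,0,0,0,0.085],[0,0,0,0,0,0,0.06],[0,0,0,0,0,0,0.045],[0,0,0,0,0,0,0.038]],
], grip_force=60)

```text
clock: 11.3
position: [0.5784, -0.0852, 0.1683]
orientation: [3.14, 0.346, 3.084]
contact_force: [-0.5, 0.9, 0.1]
width: 0.595
finger_force: 0.0
```

Emit:
jog_arm([
  [[0,0,0,0,0,0,0],[0,0,0,0,0,0,0],[0,0,0,0,0,0,0],[0,0,0,0,0,0,0],[0,0,0,0,0,0,0]],
])

```text
clock: 11.72
position: [0.5786, -0.0852, 0.1683]
orientation: [3.141, 0.347, 3.085]
contact_force: [-1.1, 1.3, 5.9]
width: 0.361
finger_force: 59.0
```

```bash
cat > n.py <<'E'
from plan import *
th=.635
p,R=cur();s=robot.state();print(p,R[:,2],s["width"],s["finger_force"],s["contact_force"],s["qpos"])
b=binax(th)[2]
q,R=step(p,R,p+.14*b,R,14,"lift")
Q=Ro.from_rotvec(V*th).as_matrix()
# carry: upright, toward robot
q,R2=step(q,R,np.array([.42,-.02,.33]),Q@R,14,"upright")
Yr=Ro.from_rotvec(Z*.70).as_matrix()
q,R3=step(q,R2,np.array([.375,.36,.25]),Yr@R2,16,"to mat")
E
python3 n.py
```

```text
[ 0.5786 -0.0852  0.1683] [ 0.3393 -0.0183 -0.9405] 0.36096571247712617 59.003804326057434 [-1.1095  1.342   5.9226] [-0.2909  0.4419  1.8201  0.154   0.5471 -1.9233]
lift 14 x [0.0028, 0.0, -0.0096, 0.0, 0.0, 0.0]
upright 14 x [0.0055, 0.004, -0.0038, 0.0001, 0.0454, 0.0]
to mat 16 x [-0.005, 0.0241, 0.0037, 0.0124, 0.0, -0.0419]
```

Emit:
jog_arm([
  [[0,0,0,0,0,0,0],[0.0015,0,-0.005,0,0,0,0],[0.0028,0,-0.0096,0,0,0,0],[0.0028,0,-0.0096,0,0,0,0],[0.0028,0,-0.0096,0,0,0,0],[0.0028,0,-0.0096,0,0,0,0],[0.0028,0,-0.0096,0,0,0,0],[0.0028,0,-0.0096,0,0,0,0],[0.0028,0,-0.0096,0,0,0,0],[0.0028,0,-0.0096,0,0,0,0],[0.0028,0,-0.0096,0,0,0,0],[0.0028,0,-0.0096,0,0,0,0],[0.0028,0,-0.0096,0,0,0,0],[0.0028,0,-0.0096,0,0,0,0],[0.0028,0,-0.0096,0,0,0,0],[0.0015,0,-0.005,0,0,0,0]],
], grip_force=110)

```text
clock: 13.05
position: [0.4952, -0.0806, 0.2823]
orientation: [3.141, 0.346, 3.085]
contact_force: [0.3, 0.4, -2.4]
width: 0.356
finger_force: 108.8
```

Emit:
jog_arm([
  [[0.0055,0.004,-0.0038,0,0.0454,0,0],[0.0055,0.004,-0.0038,0,0.0454,0,0],[0.0055,0.004,-0.0038,0,0.0454,0,0],[0.0055,0.004,-0.0038,0,0.0454,0,0],[0.0055,0.004,-0.0038,0,0.0454,0,0],[0.0055,0.004,-0.0038,0,0.0454,0,0],[0.0055,0.004,-0.0038,0,0.0454,0,0],[0.0055,0.004,-0.0038,0,0.0454,0,0],[0.0055,0.004,-0.0038,0,0.0454,0,0],[0.0055,0.004,-0.0038,0,0.0454,0,0],[0.0055,0.004,-0.0038,0,0.0454,0,0],[0.0055,0.004,-0.0038,0,0.0454,0,0],[0.0055,0.004,-0.0038,0,0.0454,0,0],[0.0055,0.004,-0.0038,0,0.0454,0,0],[0,0,0,0,0,0,0]],
])

```text
clock: 14.3
position: [0.4211, -0.02, 0.33]
orientation: [3.14, -0.292, 3.086]
contact_force: [0.1, -0.9, -2.3]
width: 0.347
finger_force: 108.8
```

```bash
cat > o.py <<'E'
from plan import *
p,R=cur();s=robot.state();print(p,R.T.round(3).tolist(),s["width"],s["finger_force"],s["contact_force"],s["qpos"])
Rt=frame(np.array([np.cos(2.2),np.sin(2.2),0]),None) if 0 else None
print("tilt",np.arctan2(R[:,2]@U,-R[2,2]))
a=cams.read_camera("side")
for c in blobs(a,(3,150,100),(16,255,255),(150,30,330,290),60): print(cv2.minAreaRect(c),cv2.boundingRect(c))
cv2.imwrite("pics/k5.png",a[:,:,::-1])
Yr=Ro.from_rotvec(Z*.70).as_matrix()
step(p,R,np.array([.375,.36,.25]),Yr@R,16,"to mat")
E
python3 o.py
```

```text
[ 0.4211 -0.02    0.33  ] [[-0.956, 0.053, 0.288], [0.056, 0.998, 0.001], [-0.287, 0.017, -0.958]] 0.3468861680076522 108.83389234542847 [ 0.1173 -0.9398 -2.2634] [-0.1665  0.2731  1.5326 -0.0307  1.6261 -1.679 ]
tilt -0.291829033599357
((220.34408569335938, 134.97352600097656), (34.82020950317383, 16.029569625854492), 85.60128784179688) (212, 117, 17, 36)
((273.0, 129.0), (8.0, 14.0), 90.0) (266, 125, 15, 9)
((282.0879821777344, 188.98402404785156), (6.439876556396484, 13.595294952392578), 79.69515228271484) (275, 185, 15, 9)
to mat 16 x [-0.005, 0.0241, 0.0038, 0.0126, 0.0001, -0.0419]
```

View pics/k5.png

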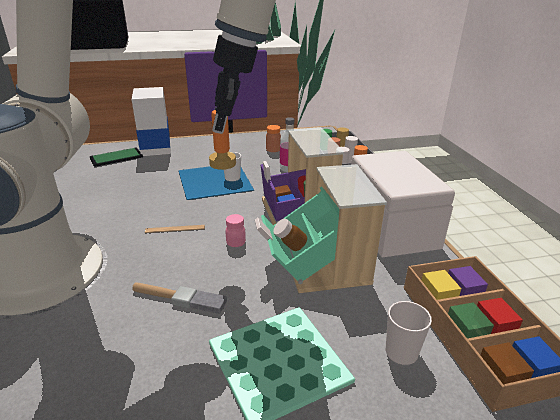

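The stamp hangs near upright at about (220,140), the jar stayed in the bin, and the purple bin and cup are untouched. I'll carry it over to the mat.

Emit:
jog_arm([
  [[-0.005,0.0241,0.0038,0.0126,0,-0.0419,0],[-0.005,0.0241,0.0038,0.0126,0,-0.0419,0],[-0.005,0.0241,0.0038,0.0126,0,-0.0419,0],[-0.005,0.0241,0.0038,0.0126,0,-0.0419,0],[-0.005,0.0241,0.0038,0.0126,0,-0.0419,0],[-0.005,0.0241,0.0038,0.0126,0,-0.0419,0],[-0.005,0.0241,0.0038,0.0126,0,-0.0419,0],[-0.005,0.0241,0.0038,0.0126,0,-0.0419,0],[-0.005,0.0241,0.0038,0.0126,0,-0.0419,0],[-0.005,0.0241,0.0038,0.0126,0,-0.0419,0],[-0.005,0.0241,0.0038,0.0126,0,-0.0419,0],[-0.005,0.0241,0.0038,0.0126,0,-0.0419,0],[-0.005,0.0241,0.0038,0.0126,0,-0.0419,0],[-0.005,0.0241,0.0038,0.0126,0,-0.0419,0],[-0.005,0.0241,0.0038,0.0126,0,-0.0419,0],[-0.005,0.0241,0.0038,0.0126,0,-0.0419,0],[0,0,0,0,0,0,0]],
])

```text
clock: 15.77
position: [0.3734, 0.3621, 0.2475]
orientation: [3.14, -0.289, -2.492]
contact_force: [-1.8, 0.5, -2.8]
width: 0.351
finger_force: 109.6
```

```bash
cat > q.py <<'E'
from plan import *
p,R=cur();s=robot.state();print(p,R.T.round(3).tolist(),s["finger_force"],s["qpos"])
gp=p+.006*R[:,2];print("grasp pt",gp)
a=cams.read_camera("side")
for c in blobs(a,(3,150,100),(16,255,255),(130,30,265,290),60):
    print("orange",cv2.minAreaRect(c),cv2.boundingRect(c))
for c in blobs(a,(14,70,60),(30,255,255),(130,30,265,290),40): print("brass",cv2.minAreaRect(c),cv2.boundingRect(c))
u,v=proj("side",gp),proj("side",gp-[0,0,.094]);d=v-u;print("vertical proj",u,v,np.degrees(np.arctan2(d[1],d[0])))
x0,y0=(u-[100,90]).astype(int);y0=max(y0,0);x0=max(x0,0);print(x0,y0)
cv2.imwrite("pics/k6.png",cv2.resize(a[y0:y0+190,x0:x0+200],None,fx=3,fy=3,interpolation=2)[:,:,::-1])
E
python3 q.py
```

```text
[0.3734 0.3621 0.2475] [[-0.763, -0.58, 0.285], [-0.605, 0.796, 0.001], [-0.227, -0.171, -0.959]] 109.61533427238464 [ 0.6539  0.4903  1.4167  0.0023  1.5233 -1.5669]
grasp pt [0.372  0.3611 0.2418]
orange ((189.28050231933594, 112.5243911743164), (31.583419799804688, 11.264016151428223), 83.6598129272461) (183, 97, 14, 32)
brass ((174.49610900878906, 228.43775939941406), (4.553615093231201, 59.32175064086914), 86.42366790771484) (145, 225, 60, 8)
brass ((195.0, 133.5), (11.0, 50.0), 90.0) (170, 128, 51, 12)
brass ((150.5, 286.0), (6.0, 35.0), 90.0) (133, 283, 36, 7)
vertical proj [187.9991 104.7243] [191.2169 136.5357] 84.22410074522345
87 14
```

View pics/k6.png

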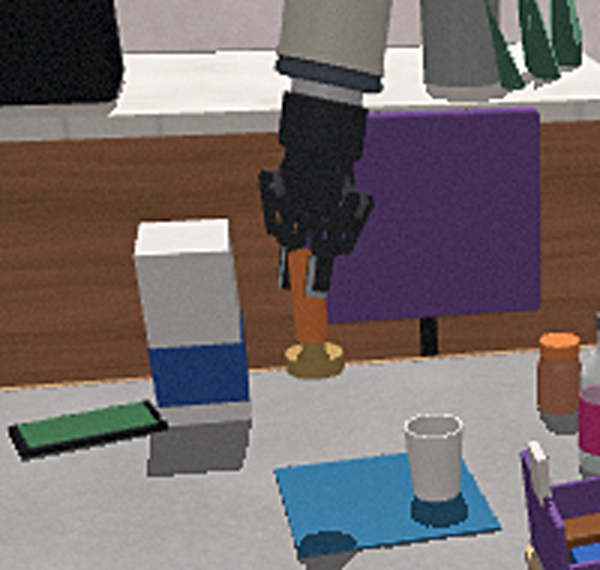

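The stamp axis in the image is 83.7°, against 84.2° for a true vertical, so it is upright. Below it the near half of the mat is clear, and the cup is at crop (435,455). I'll lower it.

Emit:
jog_arm([
  [[-0.0035,-0.0003,0.0107,0,0,0,0],[-0.0035,-0.0003,0.0107,0,0,0,0],[-0.0035,-0.0003,0.0107,0,0,0,0],[-0.0035,-0.0003,0.0107,0,0,0,0],[-0.0035,-0.0003,0.0107,0,0,0,0],[-0.0035,-0.0003,0.0107,0,0,0,0],[-0.0035,-0.0003,0.0107,0,0,0,0],[-0.0035,-0.0003,0.0107,0,0,0,0],[-0.0035,-0.0003,0.0107,0,0,0,0],[-0.0035,-0.0003,0.0107,0,0,0,0],[-0.0035,-0.0003,0.0107,0,0,0,0],[-0.0035,-0.0003,0.0107,0,0,0,0],[0,0,0,0,0,0,0],[0,0,0,0,0,0,0]],
])

```text
clock: 16.98
position: [0.38, 0.3582, 0.113]
orientation: [-3.141, -0.291, -2.498]
contact_force: [0.3, -0.2, -2.8]
width: 0.35
finger_force: 109.7
```

Emit:
jog_arm([
  [[-0.0004,0,0.0014,0,0,0,0],[-0.0004,0,0.0014,0,0,0,0],[-0.0004,0,0.0014,0,0,0,0],[-0.0004,0,0.0014,0,0,0,0],[0,0,0,0,0,0,0]],
])

```text
clock: 17.4
position: [0.3801, 0.3583, 0.1076]
orientation: [-3.141, -0.29, -2.498]
contact_force: [0.2, 0.8, -3.3]
width: 0.353
finger_force: 109.7
```

Emit:
jog_arm([
  [[-0.0003,0,0.001,0,0,0,0],[-0.0003,0,0.001,0,0,0,0],[-0.0003,0,0.001,0,0,0,0],[0,0,0,0,0,0,0]],
])

```text
clock: 17.73
position: [0.3804, 0.3587, 0.1054]
orientation: [-3.141, -0.289, -2.498]
contact_force: [-1.1, 0.8, 12.5]
width: 0.347
finger_force: 112.1
```

Emit:
jog_arm([
  [[-0.0003,0,0.001,0,0,0,0],[0,0,0,0,0,0,0]],
])

```text
clock: 17.9
position: [0.3805, 0.3588, 0.1053]
orientation: [-3.141, -0.288, -2.498]
contact_force: [-3.1, 0.3, 30.9]
width: 0.355
finger_force: 113.8
```

Emit:
jog_arm([
  [[-0.0003,0,0.001,0,0,0,0],[0,0,0,0,0,0,0]],
])

```text
clock: 18.07
position: [0.3805, 0.3589, 0.1052]
orientation: [-3.141, -0.288, -2.498]
contact_force: [-4.8, -0.4, 49.4]
width: 0.35
finger_force: 115.5
```

Contact is made with 49 N on the mat. I'll ease back up 2.5 mm to unload, then open slowly.

Emit:
jog_arm([
  [[0.0003,0,-0.001,0,0,0,0],[0.0003,0,-0.001,0,0,0,0],[0.0001,0,-0.0003,0,0,0,0],[0,0,0,0,0,0,0]],
], grip_force=60)

```text
clock: 18.4
position: [0.3804, 0.3586, 0.1054]
orientation: [-3.141, -0.289, -2.498]
contact_force: [0.0, 1.0, 11.5]
width: 0.352
finger_force: 110.6
```

Emit:
jog_arm([
  [[0,0,0,0,0,0,0.034],[0,0,0,0,0,0,0.038],[0,0,0,0,0,0,0.042],[0,0,0,0,0,0,0.05],[0,0,0,0,0,0,0.06],[0,0,0,0,0,0,0.07],[0,0,0,0,0,0,0.07]],
])

```text
clock: 18.98
position: [0.3801, 0.3583, 0.1048]
orientation: [-3.141, -0.29, -2.498]
contact_force: [-0.9, 0.7, 0.4]
width: 0.821
finger_force: 0.0
```

```bash
cat > r.py <<'E'
from plan import *
p,R=cur();s=robot.state();print(p,s["width"],s["finger_force"],s["contact_force"])
a=cams.read_camera("side")
for c in blobs(a,(3,150,100),(16,255,255),(130,30,265,290),60): print("orange",cv2.minAreaRect(c),cv2.boundingRect(c))
b=np.array([p[0],p[1],.004]);print(proj("side",b),proj("side",b+[0,0,.03]),proj("side",b+[0,0,.115]))
x0,y0=110,60
cv2.imwrite("pics/k7.png",cv2.resize(a[y0:y0+190,x0:x0+200],None,fx=3,fy=3,interpolation=2)[:,:,::-1])
step(p,R,p-.09*R[:,2],R,6)
E
python3 r.py
```

```text
[0.3801 0.3583 0.1048] 0.8209881732228339 0.0 [-0.8564  0.6766  0.384 ]
orange ((196.3958740234375, 159.01095581054688), (28.578947067260742, 9.892711639404297), 83.9909896850586) (191, 145, 12, 29)
[198.4202 180.8672] [197.5612 172.058 ] [195.0135 145.9343]
 6 x [-0.0, 0.0, -0.015, 0.0, 0.0, 0.0]
```

Emit:
jog_arm([
  [[0.0029,0,-0.0096,0,0,0,0.07],[0.0029,0,-0.0096,0,0,0,0.07],[0.0029,0,-0.0096,0,0,0,0.07],[0.0029,0,-0.0096,0,0,0,0.07],[0.0057,0,-0.0192,0,0,0,0.07],[0.0057,0,-0.0192,0,0,0,0.07],[0.0057,0,-0.0192,0,0,0,0.07],[0.0057,0,-0.0192,0,0,0,0.07],[0.0057,0,-0.0192,0,0,0,0.07],[0,0,0,0,0,0,0.07],[0,0,0,0,0,0,0.07]],
])

```text
clock: 19.95
position: [0.3805, 0.3587, 0.2468]
orientation: [-3.141, -0.287, -2.498]
contact_force: [-0.2, -0.1, -0.6]
width: 0.821
finger_force: 0.0
```

```bash
sed -i 's/a\[y0:y0+190,x0:x0+200\]/a[60:300,130:380]/;s/fx=3,fy=3/fx=2.4,fy=2.4/' r.py; python3 r.py
```

```text
[0.3805 0.3587 0.2468] 0.8210073073168227 0.0 [-0.209  -0.0847 -0.5591]
orange ((196.40985107421875, 159.00819396972656), (28.518760681152344, 10.049468040466309), 84.80557250976562) (191, 145, 12, 29)
[198.5131 180.8061] [197.6553 171.9985] [195.1117 145.8801]
 6 x [-0.0, 0.0, -0.015, 0.0, 0.0, 0.0]
```

View pics/k7.png

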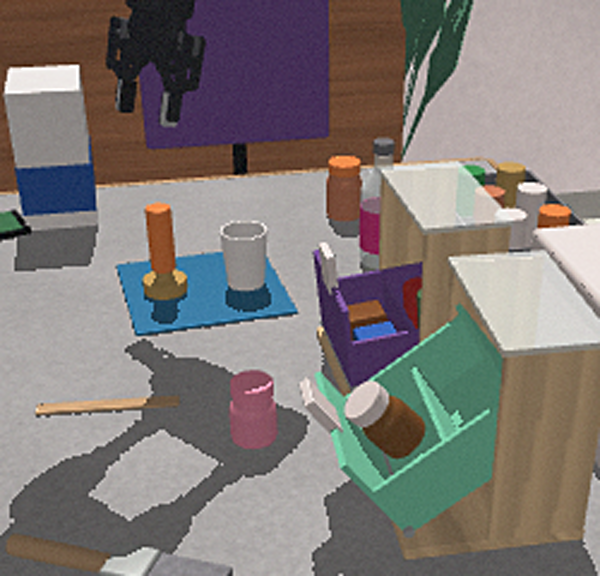

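The stamp stands upright on the mat at crop (163,285), beside the untouched cup. The jar is in the tipped bin and the gripper is clear.

```bash
python3 -c "
from workcell import robot
print(robot.close_job())"
```

```text
the job is handed in; nothing more can be done
None
```

The job is handed in at about 20 s on the robot's clock: the mint-green bin is tipped to about 0.63 rad with the jar still in it, the stamp stands upright on the clear half of the mat, and the last picture shows the cup and purple bin undisturbed; no verdict was returned.

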